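# Compare two culture dishes under a hand loupe at the focal mark

### The job

Take the hand loupe from its rest and look at the two culture dishes on the white board: first hold the lens centred over the beige dish, level and still for two seconds, with the lens at the same height as the middle of the red collar on the post; then do the same over the mauve dish and finish there, still holding the loupe in place. Do not touch the dishes or shift the collar with anything, and leave the other things on the bench where they are.

Things in the scene. Friction and masses are not known exactly. Their poses are not given: they have to be found in the camera images.
- loupe_grip (a point): Centre of the loupe's handle, half-way up: the place to grip it, near its centre of mass. Straight black handle 112 mm long, 15 mm wide, 18 mm tall, flat sides, then a short steel neck and a round lens in a steel rim. x runs along the handle towards the lens, z up. It lies level in its rest, the handle's underside 26 mm above the worktop; lift it straight up.
- loupe_lens (a point): Centre of the loupe's lens, 108 mm from loupe_grip along the handle's x axis, at the same height. The rim is 68 mm across outside and 11 mm thick. z is the lens's axis. Swing it clear of the large bench centrifuge that stands behind the rest, to the right of the board (fixed; its front knob reaches x = 0.51, its right and left sides y = -0.36 and 0.02; 145 mm tall).
- rest: Loupe rest, fixed to the worktop: dark base plate 130 x 50 x 6 mm with two grey saddles (8 mm thick, with side lips 6 mm high and 20 mm apart) that carry the handle 46 mm before and behind its middle; 84 mm clear between them. Origin: centre of the plate's underside, below loupe_grip; x along the loupe, towards the lens.
- board: White inspection board, fixed to the worktop, 125 x 156 x 6 mm (x, y, z). Origin: centre of its underside; x points roughly away from the robot. Two rim seats (3 mm high) for the dishes, centred 18 mm towards -x and 38 mm to either side in y. A steel post 8 mm thick, top 169 mm above the worktop, stands 50 mm towards +x from the origin, at the middle of the far edge.
- focus_mark (a point): Middle of the red collar on the board's post: its height is the focal height at which the lens centre has to be held, 95 to 145 mm above the worktop. The collar is 19 mm across and 12 mm tall, with a small dark screw pointing away from the robot; a stiff friction fit holds it where it is. z up.
- dish_beige_center (a point): Centre, half-way up, of the loose culture dish with beige contents: clear, round, 63 mm across, 14 mm tall, on one of the two seats of the board, left or right.
- dish_mauve_center (a point): Centre, half-way up, of the loose culture dish with mauve (reddish) contents: clear, round, 63 mm across, 14 mm tall, on the other seat.
- loupe: The whole loupe, loose, about 90 g; origin on the underside of the handle, 9 mm below loupe_grip; axes as loupe_grip.
- dish_beige: The beige dish; origin at the centre of its underside.
- dish_mauve: The mauve dish; origin at the centre of its underside.
- red_cup: Bystander: white sample cup with a red lid, 51 mm across, 63 mm tall; origin at the centre of its underside.
- strip_tub: Bystander: white tub with a blue label, 48 x 44 x 107 mm; origin at the centre of its underside.
- note_pad: Bystander: white note pad, 105 x 74 x 10 mm; origin at the centre of its underside.
- slide_carton: Bystander: small white and blue carton lying flat, 31 x 80 x 30 mm; origin at the centre of its underside.
- yellow_cup: Bystander: white sample cup with a yellow lid, 51 mm across, 63 mm tall; origin at the centre of its underside.
Mind the look-alikes: they are no part of the job. What is shaped like the dish_beige but green is not meant.

How it is judged:
By the outcome, as a careful person would: the job done as asked, in the order asked, and still so for the second after the job is handed in, while the arm keeps its last pose, push and grip.
It also fails if it takes over 48 s, if anything falls off the work surface, if the arm or the gripper's body presses on something with over 40 N, if the wrist force passes 120 N, or if a joint passes its speed limit or range.

### The arm

A 6-joint arm with a two-finger parallel gripper is mounted at the origin on a cart in front of the work surface, level with it; the furniture and walls round the work are solid. World frame = base frame: x ahead of the robot, y to its left, z up, the work surface at z = 0. Lengths are in mm, angles in degrees, forces in N, time in s.
With the tool pointing down it reaches from about 325 to 750 mm from the base axis. Payload 7.6 kg.
Tool frame: the origin (TCP) lies at the very end of the fingers, on their centre line; the grasp point (between the pads) lies 19 mm behind it; z points along the fingers, y is the line along which they close (so a half turn about z gives the same grasp; the last joint's range is limited). The gripper opens to 85 mm and grips with 20 to 120 N. Pads are 22 mm wide; open, the fingers measure 114 mm over their backs; the gripper's body (76 mm by 85 mm) begins 54 mm behind the grasp point. The pads swing forward as they close: fully open they stand 13 mm farther back than shut.
Start: joints at [-79.716, 2.991, 80.254, -0, 96.75, -4.028], TCP at [129.809, -508.719, 231.323] pointing down, gripper open.
Joint ranges: [-166.34, 166.34], [-52.06, 124.39], [6.96, 135.62], [-60.46, 240.46], [14.63, 156.25], [-167.68, 167.68]. Speed limits (degrees/s): [147.25, 147.25, 172.46, 180, 180, 180].

### API

Orientations are given as a 3x3 rotation matrix whose columns are the frame's x, y, z axes.
In Python, from plant import * gives the robot as it stands.
- The arm moves only by the tool apply_moves, never from a script. Its argument "motion" is a list of rows, each an object of numbers: "rx", "ry", "rz": the turn, a rotation vector about the tool's x, y, z in degrees; "x", "y", "z": the shift along the tool's x, y, z in mm; "gripper": the finger opening in mm, from 0 to 85.4. In form: [{"rx": .., "ry": .., "rz": .., "x": .., "y": .., "z": .., "gripper": ..}, ...]. A call has 1 to 5 rows; each row is the pose to reach, as a shift and turn from the pose commanded when the call began, along the tool's axes at that moment; what a row does not reach only later rows make up. A row lasts 1/12 s, in which the tool goes at most 41.7 mm and 7.16 degrees, less where a joint would pass 70% of its speed; a pose out of reach is approached as far as the arm can. A call with a gripper value outside its range is refused whole. The fingers move at their own pace and stop on an object; "force" is the grip in N (left out, the last holds). Time passes only in rows, so rows that repeat a pose let the fingers close. It gives the time, the measured TCP pose, the force, the opening and the grip force at its end, in the units of the state.
- observe(): the state, without advancing time (a new reading comes with each control period).
- grab_frame(name): name is "scene" or "top" or "wrist"; returns a dict with "img" (480x640x3 uint8, red, green, blue), "fov_y" (degrees; the focal length in pixels is half the picture's height over the tangent of half this angle, whatever the lens; pixels are square), "cx", "cy" (the principal point, pixels), "k1" (the pictures are not rectified: a ray, as slopes to the right and down, at radius r is drawn at 1 + k1 r^2 times it, then the intrinsics apply), "pose" (4x4, takes a point from camera to world coordinates); the wrist camera has in their place "T_tool_cam" (4x4, takes a point from camera to tool coordinates, whose origin is the TCP and whose axes are the flange's). Camera axes: x right, y down, z forward; pixel columns grow to the right and rows downward; lengths in mm; the calibration is good to about 2 mm. A picture is of the moment at which its call begins: read the wrist's pose just before it. There is no depth.
- hand_in(): hands the job in; it is judged then, once.
The state is a dict: "t": time; "q": joint angles; "qvel": joint speeds; "joint_efforts": joint torques, N m; "tool_pos": TCP position; "tcp_rot": TCP orientation; "wrist_force": force on the tool from outside, world axes, zero at the start; "wrist_torque": the same for the moment, N m; "grip_width": finger opening in mm; "finger_force": force on a finger pad.
Only numpy, scipy, OpenCV 4.12 (cv2) and the standard library are available. Lean on these libraries where they do the work, as an engineer would, in place of code of your own. Each camera call takes 0.05 s, during which the arm holds its last target. There are 200 camera calls.

## Working session

There is one attempt and no reset: what is moved stays moved. The work goes in short steps, Python scripts to look and compute and a tool call to move; the robot and the scene stay as the last step left them, time stands still between calls to the robot, and variables do not carry over. Pictures are saved under pics/ and viewed, at most 10 in all, crops included, and the job is handed in when it is done.

Besides the shell and the picture viewer there is one more tool, called after ">>>" as a command line: name --argument value ..., lists and objects as JSON in quotes. apply_moves: Moves the arm, as the interface text tells. Its arguments: {"type":"object","properties":{"motion":{"type":"array"},"force":{"type":"number"}},"required":["motion"]}

```bash
mkdir -p pics; cat > h.py <<'E'
from plant import *
import numpy as np, cv2, pickle
def cam(name):
    s=observe(); f=grab_frame(name)
    if 'pose' not in f or f.get('pose') is None:
        T=np.eye(4);T[:3,:3]=s['tcp_rot'];T[:3,3]=s['tool_pos'];f['pose']=T@f['T_tool_cam']
    f['f']=240/np.tan(np.radians(f['fov_y']/2)); return f
def save(f,n): 
    cv2.imwrite(f'pics/{n}.png',f['img'][:,:,::-1]); pickle.dump(f,open(f'pics/{n}.pkl','wb'))
def load(n): return pickle.load(open(f'pics/{n}.pkl','rb'))
def ray(f,u,v):
    d=np.array([(u-f['cx'])/f['f'],(v-f['cy'])/f['f']]);p=d.copy()
    for _ in range(30): p=d/(1+f['k1']*(p@p))
    P=np.array(f['pose']);w=P[:3,:3]@np.array([p[0],p[1],1]);return P[:3,3],w/np.linalg.norm(w)
def atz(f,u,v,z):
    o,d=ray(f,u,v);return o+d*(z-o[2])/d[2]
def proj(f,X):
    P=np.linalg.inv(np.array(f['pose']));c=P[:3,:3]@np.array(X,float)+P[:3,3];p=c[:2]/c[2];p=p*(1+f['k1']*(p@p));return np.array([f['cx'],f['cy']])+f['f']*p
def tri(*rs):
    A=0;b=0
    for o,d in rs:
        M=np.eye(3)-np.outer(d,d);A=A+M;b=b+M@o
    X=np.linalg.solve(A,b);return X,[np.linalg.norm((np.eye(3)-np.outer(d,d))@(X-o)) for o,d in rs]
E
python3 - <<'E'
from h import *
for n in('scene','top'):
    f=cam(n);save(f,n);print(n,f['fov_y'],f['cx'],f['cy'],f['k1'],np.round(f['pose'],3).tolist())
s=observe();print(s['t'],s['tool_pos'],np.round(s['tcp_rot'],3),s['grip_width'])
E
```

```text
scene 44.55666319397441 318.8463968783149 229.13918005406498 -0.020434732896222937 [[-0.863, -0.396, 0.315, 96.269], [-0.505, 0.659, -0.557, 717.931], [0.013, -0.639, -0.769, 1182.67], [0.0, 0.0, 0.0, 1.0]]
top 57.610085190915974 326.88660434742394 241.3197745389147 -0.07126940821448566 [[-0.024, -0.994, 0.104, 425.102], [-1.0, 0.025, 0.011, -94.138], [-0.013, -0.103, -0.995, 1103.69], [0.0, 0.0, 0.0, 1.0]]
0.1 [ 129.77168286 -508.4336607   230.54308454] [[ 0.969  0.247 -0.   ]
 [ 0.247 -0.969  0.001]
 [ 0.    -0.001 -1.   ]] 85.4102520814778
```

View pics/scene.png

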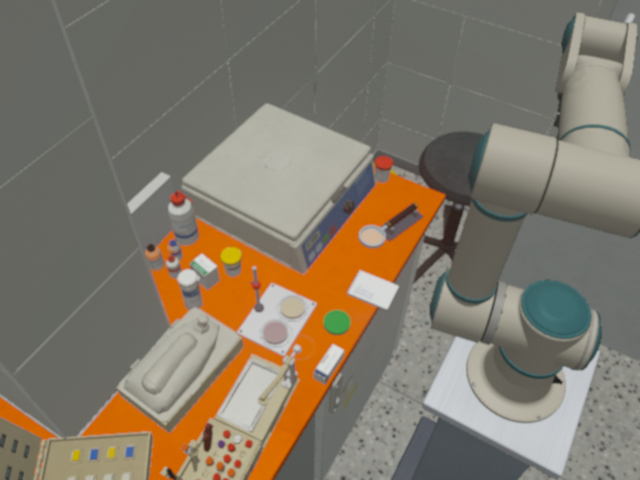

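View pics/top.png

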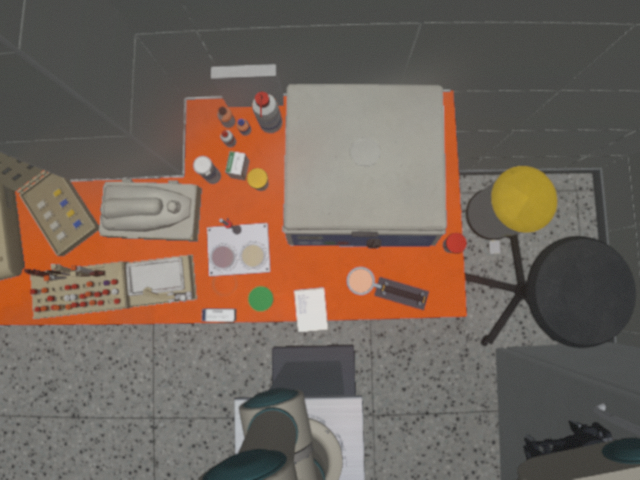

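The beige dish is at top (252,255), on the board and to the right. The mauve dish is at (223,257), also on the board. The green dish at (261,299) is off the board, so it's the decoy. The loupe's lens is at (361,281) and its handle at (402,292). I'll check these in one enlarged crop.

```bash
python3 - <<'E'
from h import *
t=load('top')['img'];s=load('scene')['img']
def c(i,x,y,w=100,h=75): return cv2.resize(i[y:y+h,x:x+w],(400,300),interpolation=cv2.INTER_CUBIC)
o=np.vstack([np.hstack([c(t,195,210),c(t,340,250)]),np.hstack([c(s,225,258),c(s,345,190)])])
cv2.imwrite('pics/c1.png',o[:,:,::-1])
E
```

```text
(no output)
```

View pics/c1.png

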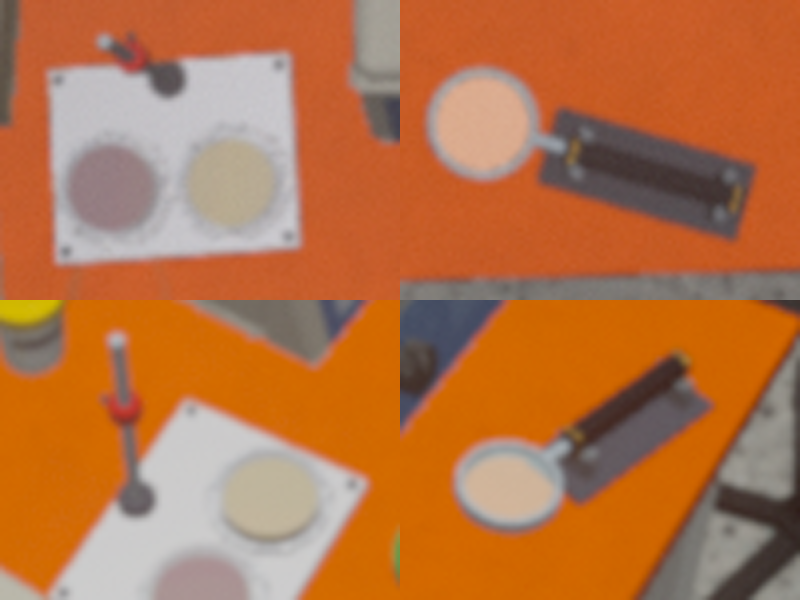

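```bash
python3 - <<'E'
from h import *
t=load('top');s=load('scene')
r=lambda x:np.round(x,1)
k=-.375
def T(u,v): return (195+u/4+k,210+v/4+k)
def L(u,v): return (340+(u-400)/4+k,250+v/4+k)
def S(u,v): return (225+u/4+k,258+(v-300)/4+k)
def M(u,v): return (345+(u-400)/4+k,190+(v-300)/4+k)
for n,z in(('mauve',23),('beige',23)): pass
print('mauve',r(atz(t,*T(112,188),20)),'beige',r(atz(t,*T(232,183),20)), 'beige sc',r(atz(s,*S(270,495),20)))
cs=np.array([atz(t,*T(*p),6) for p in((50,70),(290,54),(300,247),(56,264))]);print('corners',r(cs),'c',r(cs.mean(0)))
print(r(np.linalg.norm(cs-np.roll(cs,1,0),axis=1)))
for n,a,b in(('posttop',(104,42),(117,340)),('collar',(134,52),(124,408))):
    X,e=tri(ray(t,*T(*a)),ray(s,*S(*b)));print(n,r(X),r(e))
for n,a,b in(('lens',(482,123),(510,485)),('g1',(573,153),(572,435)),('g2',(735,199),(684,358))):
    X,e=tri(ray(t,*L(*a)),ray(s,*M(*b)));print(n,r(X),r(e),r(atz(t,*L(*a),35)),r(atz(s,*M(*b),35)))
pl=[atz(t,*L(*p),6) for p in((560,108),(754,163),(738,240),(538,182))];print('plate',r(np.mean(pl,0)),r(pl))
E
```

```text
mauve [506.2 179.6  20. ] beige [507.5 103.8  20. ] beige sc [507.2 109.4  20. ]
corners [[583.9 223.3   6. ]
 [590.   68.7   6. ]
 [467.1  63.6   6. ]
 [459.9 219.    6. ]] c [525.2 143.7   6. ]
[124.1 154.7 123.  155.6]
posttop [575.5 146.7 168.7] [0.5 0.5]
collar [578.7 145.8 101.7] [0.7 0.7]
lens [ 438.5 -161.4   37.7] [0.2 0.2] [ 438.8 -161.5   35. ] [ 439.1 -163.5   35. ]
g1 [ 420.3 -214.9   43.2] [1.2 1.2] [ 419.1 -216.3   35. ] [ 423.7 -221.1   35. ]
g2 [ 388.2 -312.8   42.3] [0.8 0.8] [ 388.7 -314.    35. ] [ 389.3 -319.8   35. ]
plate [ 405.2 -265.8    6. ] [[ 447.3 -212.5    6. ]
 [ 409.7 -332.9    6. ]
 [ 362.2 -320.8    6. ]
 [ 401.5 -197.1    6. ]]
```

The triangulated sizes agree with the task: board 124 x 155 mm, post top at 168.7 mm and a grip-to-lens length of about 109 mm. The loupe points about 71° in yaw, with its grip near (404,-265). I'll start moving.

>>> apply_moves --motion '[{"x": 326,"y": -168,"z": 80,"rz": -57,"gripper": 85},{"x": 326,"y": -168,"z": 80,"rz": -57,"gripper": 85},{"x": 326,"y": -168,"z": 80,"rz": -57,"gripper": 85},{"x": 326,"y": -168,"z": 80,"rz": -57,"gripper": 85},{"x": 326,"y": -168,"z": 80,"rz": -57,"gripper": 85}]' --force 60

```text
invalid input at $.motion[0]: expected keys rx, ry, rz, x, y, z, gripper
```

```bash
cat >> h.py <<'E'
def go(p,yaw):
    s=observe();R=np.array(s['tcp_rot']);y0=np.degrees(np.arctan2(R[1,0],R[0,0]))
    print('t',s['t'],'pos',np.round(s['tool_pos'],1),'yaw',round(y0,2),'tilt',np.round(R[:,2],4),'w',round(s['grip_width'],1),'F',np.round(s['wrist_force'],1),'q',np.round(s['q'],0))
    c,n=np.cos(np.radians(yaw)),np.sin(np.radians(yaw));Rt=np.array([[c,n,0],[n,-c,0],[0,0,-1.]])
    print('shift',np.round(R.T@(np.array(p)-s['tool_pos']),1),'rv',np.round(np.degrees(cv2.Rodrigues(R.T@Rt)[0].ravel()),2))
E
python3 -c "
from h import *
go([404,-265,150],71.4)"
```

```text
t 0.1 pos [ 129.8 -508.4  230.5] yaw 14.32 tilt [-2.0e-04  1.4e-03 -1.0e+00] w 85.4 F [-0.3  0.8  0.6] q [-80.   3.  80.   0.  97.  -4.]
shift [ 325.9 -168.    80.8] rv [-7.000e-02 -5.000e-02 -5.708e+01]
```

>>> apply_moves --motion '[{"rx": 0,"ry": 0,"rz": -57,"x": 326,"y": -168,"z": 80,"gripper": 85},{"rx": 0,"ry": 0,"rz": -57,"x": 326,"y": -168,"z": 80,"gripper": 85},{"rx": 0,"ry": 0,"rz": -57,"x": 326,"y": -168,"z": 80,"gripper": 85},{"rx": 0,"ry": 0,"rz": -57,"x": 326,"y": -168,"z": 80,"gripper": 85},{"rx": 0,"ry": 0,"rz": -57,"x": 326,"y": -168,"z": 80,"gripper": 85}]' --force 60

```text
t: 0.52
tool_pos: [283.0, -372.0, 186.2]
tcp_rot: [[0.637, 0.771, -0.0], [0.771, -0.637, 0.0], [0.0, -0.0, -1.0]]
wrist_force: [1.2, -1.1, -0.9]
grip_width: 85.4
finger_force: 0.0
```

```bash
python3 -c "
from h import *
go([404,-265,150],71.4)"
```

```text
t 0.5167 pos [ 283.  -372.   186.2] yaw 50.44 tilt [-2.e-04  3.e-04 -1.e+00] w 85.4 F [ 1.2 -1.1 -0.9] q [-57.  -5.  94.   0.  92. -18.]
shift [159.6  25.2  36.2] rv [-2.000e-02 -1.000e-02 -2.096e+01]
```

>>> apply_moves --motion '[{"rx": 0,"ry": 0,"rz": -21,"x": 160,"y": 25,"z": 36,"gripper": 85},{"rx": 0,"ry": 0,"rz": -21,"x": 160,"y": 25,"z": 36,"gripper": 85},{"rx": 0,"ry": 0,"rz": -21,"x": 160,"y": 25,"z": 36,"gripper": 85},{"rx": 0,"ry": 0,"rz": -21,"x": 160,"y": 25,"z": 36,"gripper": 85},{"rx": 0,"ry": 0,"rz": -21,"x": 160,"y": 25,"z": 36,"gripper": 85}]'

```text
t: 0.93
tool_pos: [406.8, -261.8, 148.6]
tcp_rot: [[0.317, 0.948, -0.001], [0.948, -0.317, 0.004], [0.003, -0.003, -1.0]]
wrist_force: [0.1, -0.8, -0.8]
grip_width: 85.0
finger_force: 0.0
```

```bash
python3 -c "
from h import *
go([404,-265,150],71.4)
f=cam('wrist');save(f,'w1');print(f['fov_y'],f['k1'],np.round(f['T_tool_cam'],3))
for p in ([404,-265,44],[438.7,-161.5,35],[421,-214,44],[387,-317,44]): print(proj(f,p))"
```

```text
t 0.9333 pos [ 406.8 -261.8  148.6] yaw 71.52 tilt [-0.0015  0.0038 -1.    ] w 85.0 F [ 0.1 -0.8 -0.8] q [-37.  -1.  94.   0.  87. -19.]
shift [-3.9 -1.6 -1.4] rv [-0.15 -0.18  0.12]
61.95012830193565 -0.06002283842721172 [[  -0.      -0.965   -0.262   65.998]
 [   1.      -0.      -0.       0.634]
 [   0.      -0.262    0.965 -141.975]
 [   0.       0.       0.       1.   ]]
[323.70571109 243.99596831]
[323.61095289  64.46763854]
[323.42296288 158.83238558]
[324.44431036 321.62182728]
```

View pics/w1.png

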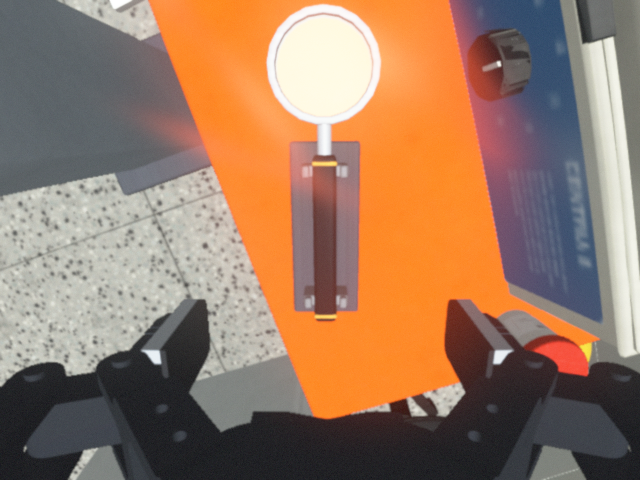

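The wrist view shows the lens at (323,64) and the handle from (325,156) to (325,320). Both match the projected positions within about 2 px, so I'll descend.

>>> apply_moves --motion '[{"rx": 0,"ry": 0,"rz": 0,"x": -3,"y": -1.5,"z": 40,"gripper": 60},{"rx": 0,"ry": 0,"rz": 0,"x": -3,"y": -1.5,"z": 75,"gripper": 60},{"rx": 0,"ry": 0,"rz": 0,"x": -3,"y": -1.5,"z": 105,"gripper": 60},{"rx": 0,"ry": 0,"rz": 0,"x": -3,"y": -1.5,"z": 120,"gripper": 60},{"rx": 0,"ry": 0,"rz": 0,"x": -3,"y": -1.5,"z": 125,"gripper": 60}]'

```text
t: 1.4
tool_pos: [399.1, -268.7, 22.7]
tcp_rot: [[0.325, 0.946, -0.005], [0.946, -0.325, 0.003], [0.002, -0.006, -1.0]]
wrist_force: [-0.1, 0.3, 0.6]
grip_width: 60.5
finger_force: 0.0
```

```bash
python3 -c "
from h import *
go([404.2,-264.5,15],71.4)"
```

```text
t 1.4 pos [ 399.1 -268.7   22.7] yaw 71.04 tilt [-0.0049  0.0033 -1.    ] w 60.5 F [-0.1  0.3  0.6] q [-38.   7. 101.  -0.  72. -19.]
shift [5.7 3.5 7.7] rv [-0.33 -0.09 -0.36]
```

>>> apply_moves --motion '[{"rx": 0,"ry": 0,"rz": 0,"x": 0,"y": 0,"z": 0,"gripper": 60},{"rx": 0,"ry": 0,"rz": 0,"x": 0,"y": 0,"z": 0,"gripper": 60},{"rx": 0,"ry": 0,"rz": 0,"x": 0,"y": 0,"z": 0,"gripper": 60}]'

```text
t: 1.65
tool_pos: [402.2, -270.3, 27.7]
tcp_rot: [[0.324, 0.946, 0.002], [0.946, -0.324, -0.002], [-0.001, 0.003, -1.0]]
wrist_force: [0.1, -0.6, 0.7]
grip_width: 59.7
finger_force: 0.0
```

```bash
python3 -c "
from h import *
go([404.2,-264.5,15],71.4)"
```

```text
t 1.65 pos [ 402.2 -270.3   27.7] yaw 71.09 tilt [ 0.0025 -0.0021 -1.    ] w 59.7 F [ 0.1 -0.6  0.7] q [-38.   7. 101.  -0.  73. -19.]
shift [ 6.1 -0.  12.7] rv [ 0.17  0.07 -0.31]
```

>>> apply_moves --motion '[{"rx": 0,"ry": 0,"rz": -0.3,"x": 6,"y": 0,"z": 5,"gripper": 60},{"rx": 0,"ry": 0,"rz": -0.3,"x": 6,"y": 0,"z": 12,"gripper": 60},{"rx": 0,"ry": 0,"rz": -0.3,"x": 6,"y": 0,"z": 12,"gripper": 60},{"rx": 0,"ry": 0,"rz": -0.3,"x": 6,"y": 0,"z": 12,"gripper": 60}]'

```text
t: 1.98
tool_pos: [403.2, -263.2, 13.5]
tcp_rot: [[0.318, 0.948, -0.001], [0.948, -0.318, 0.0], [0.0, -0.001, -1.0]]
wrist_force: [-0.1, -0.3, 0.4]
grip_width: 60.0
finger_force: 0.0
```

```bash
python3 -c "
from h import *
go([404.2,-264.5,15],71.4)
f=cam('wrist');save(f,'w2')
for p in ([404.2,-264.5,44],[438.7,-161.5,35],[421,-214,44],[387,-317,44]): print(proj(f,p))"
```

```text
t 1.9833 pos [ 403.2 -263.2   13.5] yaw 71.45 tilt [-8.e-04  4.e-04 -1.e+00] w 60.0 F [-0.1 -0.3  0.4] q [-38.   8. 102.  -0.  71. -19.]
shift [-0.9  1.4 -1.5] rv [-0.05 -0.01  0.05]
[329.12749171 351.41376931]
[329.09774984 -26.14997607]
[328.83246332 181.429676  ]
[330.03034145 486.83038716]
```

View pics/w2.png

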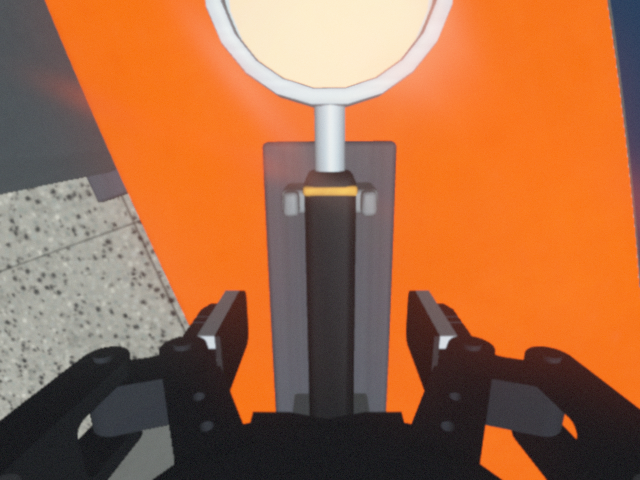

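The handle is straight at column 330 and the fingers are centred at column 327. I'll shift +1 mm in y, then close.

>>> apply_moves --motion '[{"rx": 0,"ry": 0,"rz": 0,"x": -1,"y": 1,"z": -1.5,"gripper": 10},{"rx": 0,"ry": 0,"rz": 0,"x": -1,"y": 1,"z": -1.5,"gripper": 10},{"rx": 0,"ry": 0,"rz": 0,"x": -1,"y": 1,"z": -1.5,"gripper": 5},{"rx": 0,"ry": 0,"rz": 0,"x": -1,"y": 1,"z": -1.5,"gripper": 5},{"rx": 0,"ry": 0,"rz": 0,"x": -1,"y": 1,"z": -1.5,"gripper": 5}]' --force 60

```text
t: 2.45
tool_pos: [404.3, -265.1, 15.8]
tcp_rot: [[0.319, 0.948, 0.001], [0.948, -0.319, -0.001], [-0.0, 0.001, -1.0]]
wrist_force: [-0.2, 0.7, 1.4]
grip_width: 14.2
finger_force: 58.7
```

>>> apply_moves --motion '[{"rx": 0,"ry": 0,"rz": 0,"x": 0,"y": 0,"z": 0,"gripper": 5},{"rx": 0,"ry": 0,"rz": 0,"x": 0,"y": 0,"z": 0,"gripper": 5},{"rx": 0,"ry": 0,"rz": 0,"x": 0,"y": 0,"z": 0,"gripper": 5}]'

```text
t: 2.7
tool_pos: [404.3, -265.1, 15.8]
tcp_rot: [[0.319, 0.948, 0.001], [0.948, -0.319, -0.001], [-0.0, 0.001, -1.0]]
wrist_force: [0.3, -0.2, 3.0]
grip_width: 14.0
finger_force: 58.8
```

```bash
python3 -c "
from h import *
go([404.2,-264.5,15],71.4);print(observe()['finger_force'])"
```

```text
t 2.7 pos [ 404.3 -265.1   15.8] yaw 71.42 tilt [ 6.e-04 -7.e-04 -1.e+00] w 14.0 F [ 0.3 -0.2  3. ] q [-38.   8. 101.  -0.  71. -19.]
shift [ 0.5 -0.2  0.8] rv [0.04 0.02 0.02]
58.815003633499146
```

>>> apply_moves --motion '[{"rx": 0,"ry": 0,"rz": 0,"x": 0,"y": 0,"z": -8,"gripper": 5},{"rx": 0,"ry": 0,"rz": 0,"x": 0,"y": 0,"z": -20,"gripper": 5},{"rx": 0,"ry": 0,"rz": 0,"x": 0,"y": 0,"z": -40,"gripper": 5},{"rx": 0,"ry": 0,"rz": 0,"x": 0,"y": 0,"z": -60,"gripper": 5},{"rx": 0,"ry": 0,"rz": 0,"x": 0,"y": 0,"z": -70,"gripper": 5}]'

```text
t: 3.12
tool_pos: [404.6, -265.2, 87.8]
tcp_rot: [[0.319, 0.948, 0.002], [0.948, -0.319, -0.002], [-0.001, 0.002, -1.0]]
wrist_force: [0.8, 1.1, 0.2]
grip_width: 14.0
finger_force: 58.5
```

```bash
python3 -c "
from h import *
go([390,-60,86],71.4)
f=cam('wrist');save(f,'w3')"
```

```text
t 3.1167 pos [ 404.6 -265.2   87.8] yaw 71.43 tilt [ 0.0019 -0.0015 -1.    ] w 14.0 F [0.8 1.1 0.2] q [-38.   2.  98.  -0.  80. -19.]
shift [189.9 -79.2   1.5] rv [0.13 0.05 0.03]
```

View pics/w3.png

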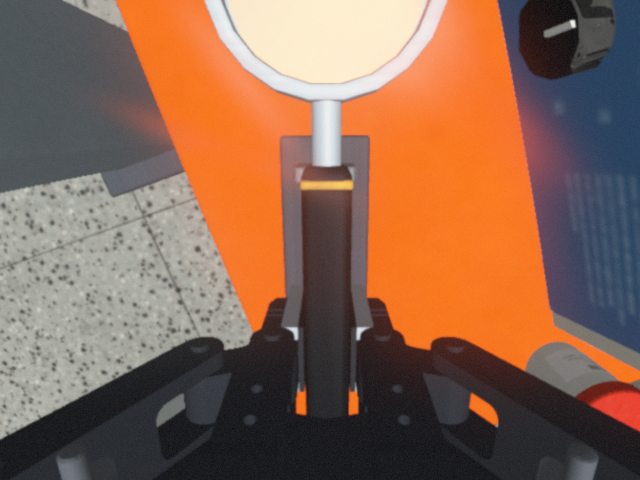

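The loupe is held straight and clear of the rest. I'll carry it left at its present yaw.

>>> apply_moves --motion '[{"rx": 0,"ry": 0,"rz": 0,"x": 20,"y": -8,"z": 0,"gripper": 5},{"rx": 0,"ry": 0,"rz": 0,"x": 53,"y": -22,"z": 0,"gripper": 5},{"rx": 0,"ry": 0,"rz": 0,"x": 88,"y": -37,"z": 0,"gripper": 5},{"rx": 0,"ry": 0,"rz": 0,"x": 123,"y": -52,"z": 0,"gripper": 5},{"rx": 0,"ry": 0,"rz": 0,"x": 158,"y": -67,"z": 0,"gripper": 5}]'

```text
t: 3.58
tool_pos: [389.8, -92.1, 84.4]
tcp_rot: [[0.319, 0.948, -0.001], [0.948, -0.319, 0.001], [0.0, -0.001, -1.0]]
wrist_force: [1.0, 0.4, -1.6]
grip_width: 14.2
finger_force: 58.5
```

>>> apply_moves --motion '[{"rx": 0,"ry": 0,"rz": 0,"x": 30,"y": -13,"z": 0,"gripper": 5},{"rx": 0,"ry": 0,"rz": 0,"x": 60,"y": -26,"z": 0,"gripper": 5},{"rx": 0,"ry": 0,"rz": 6,"x": 90,"y": -36,"z": 0,"gripper": 5},{"rx": 0,"ry": 0,"rz": 12,"x": 120,"y": -44,"z": 0,"gripper": 5},{"rx": 0,"ry": 0,"rz": 18,"x": 145,"y": -49,"z": 0,"gripper": 5}]'

```text
t: 4.0
tool_pos: [389.7, 61.2, 84.6]
tcp_rot: [[0.599, 0.8, -0.001], [0.8, -0.599, 0.0], [-0.001, -0.001, -1.0]]
wrist_force: [1.2, 0.2, -1.6]
grip_width: 14.1
finger_force: 58.5
```

```bash
python3 -c "
from h import *
go([399,104,85],0)"
```

```text
t 4.0 pos [389.7  61.2  84.6] yaw 53.17 tilt [-1.e-03  1.e-04 -1.e+00] w 14.1 F [ 1.2  0.2 -1.6] q [  4. -13. 112.   0.  81.  40.]
shift [ 39.9 -18.2  -0.4] rv [-3.000e-02  5.000e-02  5.317e+01]
```

>>> apply_moves --motion '[{"rx": 0,"ry": 0,"rz": 6,"x": 15,"y": -7,"z": 0,"gripper": 5},{"rx": 0,"ry": 0,"rz": 12,"x": 30,"y": -14,"z": 0,"gripper": 5},{"rx": 0,"ry": 0,"rz": 18,"x": 40,"y": -18,"z": 0,"gripper": 5},{"rx": 0,"ry": 0,"rz": 24,"x": 40,"y": -18,"z": 0,"gripper": 5},{"rx": 0,"ry": 0,"rz": 30,"x": 40,"y": -18,"z": 0,"gripper": 5}]'

```text
t: 4.42
tool_pos: [399.4, 102.8, 84.3]
tcp_rot: [[0.919, 0.394, -0.002], [0.394, -0.919, -0.0], [-0.002, -0.0, -1.0]]
wrist_force: [0.6, 1.0, -1.1]
grip_width: 14.6
finger_force: 58.5
```

>>> apply_moves --motion '[{"rx": 0,"ry": 0,"rz": 6,"x": 0,"y": 0,"z": 0,"gripper": 5},{"rx": 0,"ry": 0,"rz": 12,"x": 0,"y": 0,"z": 0,"gripper": 5},{"rx": 0,"ry": 0,"rz": 17,"x": 0,"y": 0,"z": 0,"gripper": 5},{"rx": 0,"ry": 0,"rz": 21,"x": 0,"y": 0,"z": 0,"gripper": 5},{"rx": 0,"ry": 0,"rz": 23,"x": 0,"y": 0,"z": 0,"gripper": 5}]'

```text
t: 4.83
tool_pos: [399.4, 102.1, 84.4]
tcp_rot: [[1.0, 0.004, -0.002], [0.004, -1.0, -0.0], [-0.002, 0.0, -1.0]]
wrist_force: [0.1, -0.4, -0.4]
grip_width: 14.4
finger_force: 58.5
```

>>> apply_moves --motion '[{"rx": 0,"ry": 0,"rz": 0,"x": 0,"y": 0,"z": 0,"gripper": 5},{"rx": 0,"ry": 0,"rz": 0,"x": 0,"y": 0,"z": 0,"gripper": 5},{"rx": 0,"ry": 0,"rz": 0,"x": 0,"y": 0,"z": 0,"gripper": 5}]'

```text
t: 5.08
tool_pos: [399.7, 102.1, 84.9]
tcp_rot: [[1.0, 0.009, -0.001], [0.008, -1.0, -0.0], [-0.001, 0.0, -1.0]]
wrist_force: [0.2, 0.6, -0.2]
grip_width: 13.8
finger_force: 58.5
```

```bash
python3 -c "
from h import *
go([399,104,83],0)
for n in('wrist','scene','top'): save(cam(n),n+'4')
w=load('wrist4');s=load('scene4');t=load('top4')
print(proj(w,[575.5,146,102]),proj(s,[507,104,105]),proj(t,[507,104,105]))
def c(i,x,y,w,h): return cv2.resize(i[y:y+h,x:x+w],(400,300),interpolation=cv2.INTER_CUBIC)
o=np.vstack([np.hstack([cv2.resize(w['img'],(400,300)),c(w['img'],320,0,320,240)]),np.hstack([c(s['img'],225,255,100,75),c(t['img'],195,210,100,75)])])
cv2.imwrite('pics/c4.png',o[:,:,::-1])
"
```

```text
t 5.0833 pos [399.7 102.1  84.9] yaw 0.49 tilt [-8.e-04 -2.e-04 -1.e+00] w 13.8 F [ 0.2  0.6 -0.2] q [  9. -10. 110.  -0.  80.  99.]
shift [-0.7 -1.9  1.9] rv [0.01 0.04 0.49]
[ 168.02499054 -273.54469485] [292.63628055 284.03445506] [245.84660642 252.96594855]
```

View pics/c4.png

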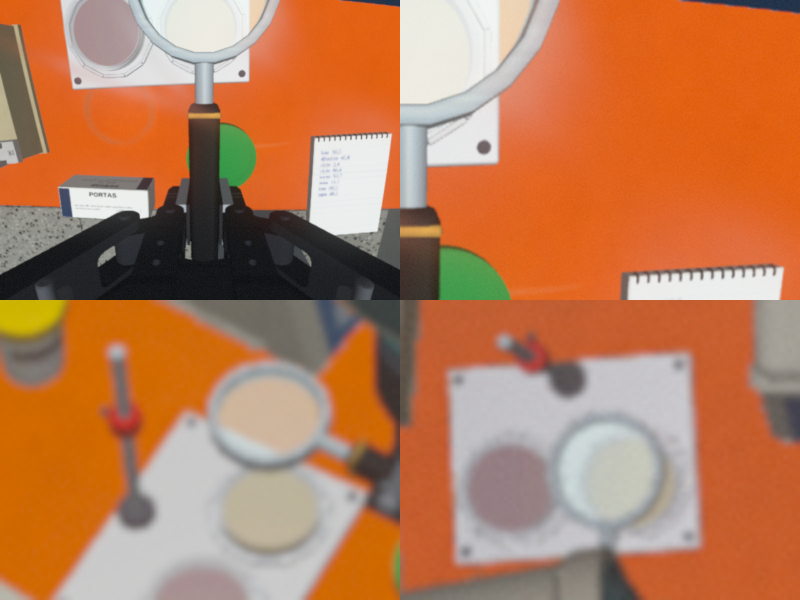

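The wrist view shows the lens over the beige dish, but the collar is out of frame. I'll back up and raise the arm so the wrist camera sees the whole post, then measure the collar height against the post's known ends.

>>> apply_moves --motion '[{"rx": 0,"ry": 0,"rz": 3,"x": -10,"y": 0,"z": -18,"gripper": 5},{"rx": 0,"ry": 0,"rz": 6,"x": -20,"y": 0,"z": -36,"gripper": 5},{"rx": 0,"ry": 0,"rz": 9,"x": -30,"y": 0,"z": -55,"gripper": 5},{"rx": 0,"ry": 0,"rz": 13,"x": -42,"y": 0,"z": -75,"gripper": 5},{"rx": 0,"ry": 0,"rz": 16,"x": -50,"y": 0,"z": -90,"gripper": 5}]'

```text
t: 5.65
tool_pos: [349.5, 101.9, 177.0]
tcp_rot: [[0.962, -0.271, 0.001], [-0.271, -0.962, 0.0], [0.001, -0.001, -1.0]]
wrist_force: [0.6, -0.1, -1.0]
grip_width: 14.1
finger_force: 58.6
```

>>> apply_moves --motion '[{"rx": 0,"ry": 0,"rz": 0,"x": 0,"y": 0,"z": 0,"gripper": 5},{"rx": 0,"ry": 0,"rz": 0,"x": 0,"y": 0,"z": 0,"gripper": 5},{"rx": 0,"ry": 0,"rz": 0,"x": 0,"y": 0,"z": 0,"gripper": 5},{"rx": 0,"ry": 0,"rz": 0,"x": 0,"y": 0,"z": 0,"gripper": 5}]'

```text
t: 5.98
tool_pos: [349.8, 101.7, 173.9]
tcp_rot: [[0.964, -0.268, -0.002], [-0.268, -0.964, -0.001], [-0.002, 0.001, -1.0]]
wrist_force: [0.0, -0.3, -1.6]
grip_width: 14.2
finger_force: 58.5
```

```bash
python3 -c "
from h import *
go([399,104,83],0)
f=cam('wrist');save(f,'w5')
for z in (6,102,169): print(proj(f,[575.5,145.5,z]))
i=f['img'];h=cv2.resize(i[0:240,0:320],(800,600),interpolation=cv2.INTER_CUBIC)
cv2.imwrite('pics/c5.png',h[:,:,::-1])"
```

```text
t 5.9833 pos [349.8 101.7 173.9] yaw -15.52 tilt [-2.4e-03 -6.0e-04 -1.0e+00] w 14.2 F [ 0.  -0.3 -1.6] q [ 10. -23. 110.  -0.  94. 116.]
shift [ 47.  -15.5  90.8] rv [  0.05   0.13 -15.52]
[177.13370415 -73.30381939]
[ 107.34283241 -165.71248859]
[  20.56351915 -273.77242848]
```

View pics/c5.png

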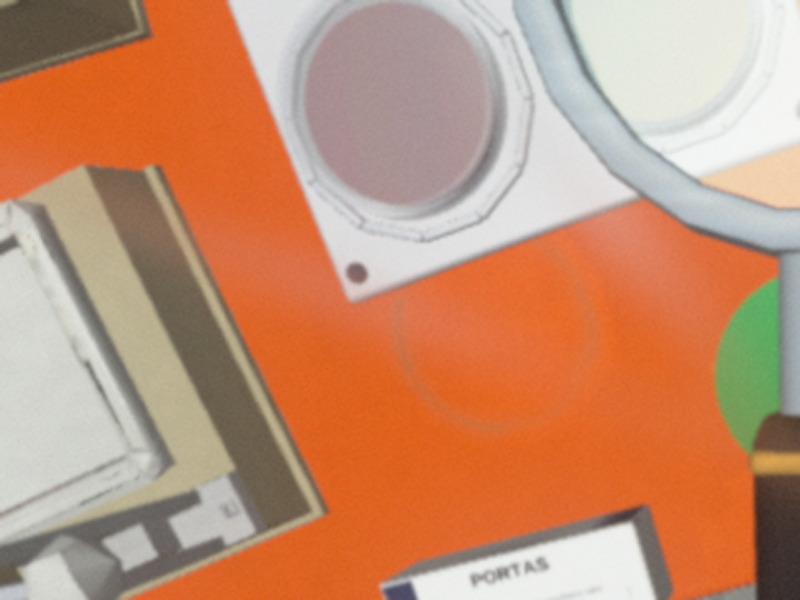

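The wrist camera looks backwards, so I need to tilt the tool to see the post. I'll work out which tilt puts the whole post in view, and meanwhile measure the collar by colour in the fixed cameras.

```bash
cat >> h.py <<'E'
def red(f,box):
    x0,y0,x1,y1=box;h=cv2.cvtColor(f['img'][y0:y1,x0:x1],cv2.COLOR_RGB2HSV)
    m=(((h[...,0]<5)|(h[...,0]>170))&(h[...,1]>120)&(h[...,2]>90)).astype(np.uint8)
    n,l,s,c=cv2.connectedComponentsWithStats(m);return [(s[i].tolist(),np.round(c[i]+[x0,y0],2).tolist()) for i in range(1,n) if s[i][4]>5]
E
python3 - <<'E'
from h import *
f=load('w5');s=observe();R=np.array(s['tcp_rot']);p=np.array(s['tool_pos'])
for yaw in(-20,-30):
 for ry in(35,45,55):
  g=dict(f);T=np.eye(4)
  c,n=np.cos(np.radians(yaw)),np.sin(np.radians(yaw));R0=np.array([[c,n,0],[n,-c,0],[0,0,-1.]])
  T[:3,:3]=R0@cv2.Rodrigues(np.radians([0,ry,0.]))[0];T[:3,3]=[360,102,175];g['pose']=T@f['T_tool_cam']
  print(yaw,ry,[np.round(proj(g,[575.5,145.5,z])).tolist() for z in(6,102,169)],np.round(g['pose'][:3,3]),(T[:3,:3]@[142,0,-19]+T[:3,3]).round(),np.round(np.degrees(cv2.Rodrigues(R.T@T[:3,:3])[0].ravel()),1),(R.T@(T[:3,3]-p)).round(1))
for n,b in(('top',(200,205,250,235)),('scene',(235,260,275,300)),('top4',(200,205,250,235)),('scene4',(235,260,275,300))): print(n,red(load(n),b))
E
```

```text
-20 35 [[206.0, 143.0], [170.0, 69.0], [130.0, -13.0]] [335. 111. 330.] [459.  66. 272.] [-1.3 35.1  4.3] [ 9.8 -3.  -1. ]
-20 45 [[211.0, 187.0], [181.0, 113.0], [150.0, 36.0]] [310. 120. 323.] [442.  72. 289.] [-1.7 45.1  4.3] [ 9.8 -3.  -1. ]
-20 55 [[214.0, 231.0], [189.0, 155.0], [166.0, 81.0]] [287. 128. 311.] [422.  79. 302.] [-2.1 55.1  4.2] [ 9.8 -3.  -1. ]
-30 35 [[171.0, 164.0], [123.0, 95.0], [70.0, 17.0]] [337. 115. 330.] [451.  49. 272.] [-4.3 34.9 14. ] [ 9.8 -3.  -1. ]
-30 45 [[176.0, 206.0], [136.0, 135.0], [94.0, 59.0]] [314. 128. 323.] [435.  59. 289.] [-5.6 44.9 13.7] [ 9.8 -3.  -1. ]
-30 55 [[179.0, 248.0], [145.0, 174.0], [112.0, 99.0]] [292. 141. 311.] [417.  69. 302.] [-6.9 54.8 13.4] [ 9.8 -3.  -1. ]
top [([24, 15, 8, 8, 32], [228.09, 223.84])]
scene [([17, 21, 7, 8, 31], [255.58, 284.77])]
top4 [([24, 15, 8, 8, 30], [228.0, 223.87])]
scene4 [([17, 21, 7, 8, 32], [255.66, 284.84])]
```

>>> apply_moves --motion '[{"rx": -0.8,"ry": 6.4,"rz": 2,"x": 2,"y": 0,"z": 0,"gripper": 5},{"rx": -1.6,"ry": 12.8,"rz": 4,"x": 4,"y": -1,"z": 0,"gripper": 5},{"rx": -2.4,"ry": 19.2,"rz": 5.9,"x": 6,"y": -2,"z": 0,"gripper": 5},{"rx": -3.2,"ry": 25.6,"rz": 7.8,"x": 8,"y": -3,"z": 0,"gripper": 5},{"rx": -4,"ry": 32,"rz": 9.8,"x": 10,"y": -3,"z": 0,"gripper": 5}]'

```text
t: 6.45
tool_pos: [360.7, 102.1, 175.4]
tcp_rot: [[0.762, -0.438, 0.476], [-0.361, -0.899, -0.249], [0.537, 0.018, -0.843]]
wrist_force: [0.7, -0.2, -0.8]
grip_width: 13.8
finger_force: 58.5
```

>>> apply_moves --motion '[{"rx": 0,"ry": 6,"rz": 0,"x": 0,"y": 0,"z": 0,"gripper": 5},{"rx": 0,"ry": 12,"rz": 0,"x": 0,"y": 0,"z": 0,"gripper": 5},{"rx": 0,"ry": 12,"rz": 0,"x": 0,"y": 0,"z": 0,"gripper": 5},{"rx": 0,"ry": 12,"rz": 0,"x": 0,"y": 0,"z": 0,"gripper": 5},{"rx": 0,"ry": 12,"rz": 0,"x": 0,"y": 0,"z": 0,"gripper": 5}]'

```text
t: 6.87
tool_pos: [360.6, 102.2, 175.5]
tcp_rot: [[0.652, -0.437, 0.619], [-0.302, -0.899, -0.317], [0.695, 0.02, -0.719]]
wrist_force: [-0.2, 1.0, -1.6]
grip_width: 13.8
finger_force: 58.6
```

```bash
python3 -c "
from h import *
go([399,104,103],0)
f=cam('wrist');save(f,'w6')
for z in (6,102,169): print(proj(f,[575.5,145.5,z]))
print(red(f,(0,0,240,300)))
i=f['img'];h=cv2.resize(i[30:240,20:300],(800,600),interpolation=cv2.INTER_CUBIC)
cv2.imwrite('pics/c6.png',h[:,:,::-1])"
```

```text
t 6.8667 pos [360.6 102.2 175.5] yaw -24.85 tilt [ 0.6189 -0.317  -0.7186] w 13.8 F [-0.2  1.  -1.6] q [ 38. -42. 130. -41.  74. 159.]
shift [-25.9 -19.9  75.3] rv [ 11.03 -43.02 -24.21]
[185.80277892 192.35651356]
[150.55510742 119.20919199]
[113.58400888  40.87830918]
[([92, 7, 16, 17, 199], [99.35, 15.75]), ([98, 43, 6, 6, 19], [101.16, 45.32]), ([136, 105, 24, 17, 206], [148.5, 113.88])]
```

View pics/c6.png

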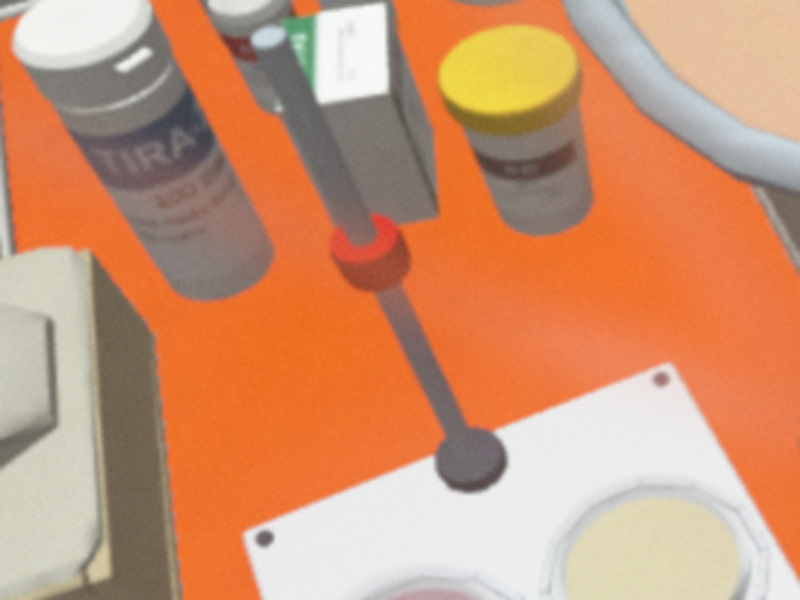

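The picture shows the post top at crop (270,38), the collar's top face at (366,239) with its middle near (371,253), and the post base disc at (471,456).

```bash
python3 - <<'E'
from h import *
from scipy.optimize import least_squares
def px(u,v): k=280/800; return np.array([20+(u+.5)*k-.5,30+(v+.5)*k-.5])
f=load('w6')
top,cm,ct,cb,base=[px(*a) for a in((270,38),(371,253),(366,239),(376,267),(471,452))]
X=atz(f,*top,169);print('axis from top',X.round(1), 'base on z=9',atz(f,*base,9).round(1))
# model: post base xy, small pixel offset free via xy at both ends (line through both)
A=atz(f,*top,169);B=atz(f,*base,9)
def zfit(p):
    r=least_squares(lambda z:proj(f,B+(A-B)*(z[0]-9)/160)-p,[100.]);return round(r.x[0],1),r.fun.round(1)
print('line',zfit(cm),zfit(ct),zfit(cb))
print('fixed-XY',[least_squares(lambda z:proj(f,[A[0],A[1],z[0]])-p,[100.]).x.round(1) for p in(cm,ct,cb)])
# fixed cams centroid, shift-corrected by post top
for n,p,tp in(('scene',(255.6,284.8),(225+117/4-.375,258+43/4-.375)),('top',(228.05,223.85),(195+105/4-.375,210+43/4-.375))):
    g=load(n);A=atz(g,*tp,169);print(n,A.round(1),least_squares(lambda z:proj(g,[A[0],A[1],z[0]])-p,[100.]).x.round(1))
# lens from c4: rim in top4 (609,472),(scene4)(268,413)
t=load('top4');s=load('scene4');k=-.375
T=(195+209/4+k,210+172/4+k);S=(225+268/4+k,255+113/4+k)
X,e=tri(ray(t,*T),ray(s,*S));print('lens4',X.round(1),np.round(e,1),atz(t,*T,104).round(1))
T=(195+209/4+k,210+172/4+k)
# dishes from w5
w=load('w5');q=lambda u,v:(u*.4-.3,v*.4-.3)
print('mauve w5',atz(w,*q(400,103),18).round(1))
w=load('w6');print('beige w6',atz(w,*px(655,567),18).round(1))
E
```

```text
axis from top [573.1 145.5 169. ] base on z=9 [578.7 145.    9. ]
line (np.float64(103.3), array([ 0.7, -0.3])) (np.float64(108.2), array([ 0.2, -0.1])) (np.float64(98.3), array([ 1.2, -0.6]))
fixed-XY [array([105.2]), array([109.9]), array([100.4])]
scene [574.7 148.7 169. ] [107.4]
top [574.3 145.9 169. ] [106.5]
lens4 [509.1 102.2 105.1] [1.5 1.5] [507.8 101.8 104. ]
mauve w5 [504.7 178.7  18. ]
beige w6 [504.1 105.1  18. ]
```

The height estimates are 103 to 105 mm relative to the post ends. I'll use 104.5 mm, so TCP z is about 85.3. Next I level the tool again and go over the beige dish.

>>> apply_moves --motion '[{"rx": 1.5,"ry": -6,"rz": -3.4,"x": 0,"y": 0,"z": 0,"gripper": 5},{"rx": 3,"ry": -12,"rz": -6.8,"x": 0,"y": 0,"z": 0,"gripper": 5},{"rx": 4.5,"ry": -18,"rz": -10.2,"x": 0,"y": 0,"z": 0,"gripper": 5},{"rx": 6,"ry": -24,"rz": -13.5,"x": 0,"y": 0,"z": 0,"gripper": 5},{"rx": 7.5,"ry": -30,"rz": -17,"x": 0,"y": 0,"z": 0,"gripper": 5}]'

```text
t: 7.33
tool_pos: [361.7, 101.5, 177.4]
tcp_rot: [[0.966, -0.131, 0.221], [-0.118, -0.99, -0.071], [0.228, 0.043, -0.973]]
wrist_force: [-0.1, -0.8, -1.1]
grip_width: 13.9
finger_force: 58.5
```

>>> apply_moves --motion '[{"rx": 1.7,"ry": -6.5,"rz": -3.5,"x": 0,"y": 0,"z": 0,"gripper": 5},{"rx": 3.5,"ry": -13,"rz": -7.2,"x": 0,"y": 0,"z": 0,"gripper": 5},{"rx": 3.5,"ry": -13,"rz": -7.2,"x": 0,"y": 0,"z": 0,"gripper": 5},{"rx": 3.5,"ry": -13,"rz": -7.2,"x": 0,"y": 0,"z": 0,"gripper": 5}]'

```text
t: 7.67
tool_pos: [361.8, 100.9, 175.4]
tcp_rot: [[1.0, -0.006, 0.002], [-0.006, -1.0, -0.001], [0.002, 0.001, -1.0]]
wrist_force: [-0.1, -0.4, -1.0]
grip_width: 14.1
finger_force: 58.6
```

```bash
python3 -c "
from h import *
go([399.5,104.8,85.3],0)"
```

```text
t 7.6667 pos [361.8 100.9 175.4] yaw -0.36 tilt [ 0.0018 -0.0014 -1.    ] w 14.1 F [-0.1 -0.4 -1. ] q [ 10. -21. 108.  -0.  93. 100.]
shift [37.5 -4.3 90.1] rv [ 0.08 -0.1  -0.36]
```

>>> apply_moves --motion '[{"rx": 0,"ry": 0,"rz": -0.3,"x": 9,"y": -1,"z": 20,"gripper": 5},{"rx": 0,"ry": 0,"rz": -0.3,"x": 20,"y": -2,"z": 45,"gripper": 5},{"rx": 0,"ry": 0,"rz": -0.3,"x": 30,"y": -3,"z": 70,"gripper": 5},{"rx": 0,"ry": 0,"rz": -0.3,"x": 35,"y": -4,"z": 84,"gripper": 5},{"rx": 0,"ry": 0,"rz": -0.3,"x": 37.5,"y": -4,"z": 90,"gripper": 5}]'

```text
t: 8.08
tool_pos: [397.2, 105.8, 83.4]
tcp_rot: [[1.0, 0.002, 0.001], [0.002, -1.0, -0.002], [0.001, 0.002, -1.0]]
wrist_force: [-0.6, 0.5, -1.2]
grip_width: 13.9
finger_force: 58.6
```

>>> apply_moves --motion '[{"rx": 0,"ry": 0,"rz": 0,"x": 0,"y": 0,"z": 0,"gripper": 5},{"rx": 0,"ry": 0,"rz": 0,"x": 0,"y": 0,"z": 0,"gripper": 5},{"rx": 0,"ry": 0,"rz": 0,"x": 0,"y": 0,"z": 0,"gripper": 5},{"rx": 0,"ry": 0,"rz": 0,"x": 0,"y": 0,"z": 0,"gripper": 5}]'

```text
t: 8.42
tool_pos: [398.6, 106.0, 86.8]
tcp_rot: [[1.0, 0.003, 0.005], [0.003, -1.0, -0.001], [0.005, 0.001, -1.0]]
wrist_force: [-1.3, -0.0, -1.3]
grip_width: 14.3
finger_force: 58.6
```

```bash
python3 -c "
from h import *
go([399.5,104.8,85.3],0)
for n in('scene','top','wrist'): save(cam(n),n+'7')
go([399.5,104.8,85.3],0)
s=load('scene7');t=load('top7')
def c(i,x,y,w=100,h=75): return cv2.resize(i[y:y+h,x:x+w],(400,300),interpolation=cv2.INTER_CUBIC)
o=np.vstack([np.hstack([c(t['img'],220,225,60,45),c(s['img'],225,255)]),np.hstack([c(s['img'],270,265,60,45),cv2.resize(load('wrist7')['img'],(400,300))])])
cv2.imwrite('pics/c7.png',o[:,:,::-1])"
```

```text
t 8.4167 pos [398.6 106.   86.8] yaw 0.19 tilt [ 0.0048 -0.0011 -1.    ] w 14.3 F [-1.3 -0.  -1.3] q [ 10. -10. 110.  -0.  80. 100.]
shift [0.8 1.2 1.5] rv [ 0.06 -0.28  0.19]
t 8.5667 pos [398.4 105.9  86.2] yaw 0.19 tilt [ 0.0035 -0.0013 -1.    ] w 14.4 F [-0.5 -0.2 -1.1] q [ 10. -10. 110.  -0.  80. 100.]
shift [1.1 1.1 0.9] rv [ 0.07 -0.2   0.19]
```

View pics/c7.png

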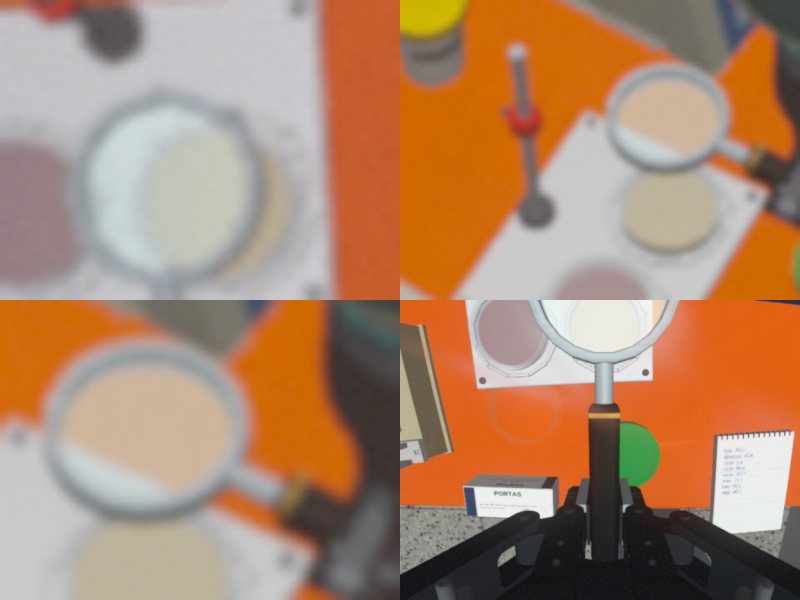

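```bash
python3 - <<'E'
from h import *
t=load('top7');s=load('scene7');k=.15
q=lambda u,v,x,y:(x+(u+.5)*k-.5,y+(v+.5)*k-.5)
T=q(170,188,220,225);S=q(146.5,131.5,270,265)
X,e=tri(ray(t,*T),ray(s,*S));print(X.round(1),np.round(e,1),'top@105',atz(t,*T,105).round(1),'scene@105',atz(s,*S,105).round(1))
print('collar tri',[tri(ray(t,228.05,223.85),ray(s,*p))[0].round(1) for p in((255.6,284.8),)])
for z in(169,):
  for n,a in(('s',(225+117/4-.375,258+40/4-.375)),('s7',(225+117/4-.375,255+52/4-.375))): 
    A=atz(s,*a,169);print(n,A.round(1),least_squares(lambda z:proj(s,[A[0],A[1],z[0]])-(255.6,284.8),[100.]).x if 0 else '')
    zz=np.linspace(90,120,301);print(zz[np.argmin([np.linalg.norm(proj(s,[A[0],A[1],z])-(255.6,284.7)) for z in zz])])
# expected pixel of lens according to TCP
print(T,proj(t,[398.5+108.3,106.2,105.5]),S,proj(s,[398.5+108.3,106.2,105.5]))
E
```

```text
[508.  105.9 105.4] [0.6 0.6] top@105 [507.5 105.8 105. ] scene@105 [508.7 105.8 105. ]
collar tri [array([576.9, 146.3, 102.4])]
s [575.8 147.  169. ] 
104.9
s7 [575.8 147.  169. ] 
104.9
(245.075, 252.775) [244.85670494 253.05881786] (291.55, 284.3) [292.18186703 284.65087845]
```

The lens measures (508.0, 105.9, 105.4), and the beige dish is at about (507.5, 104.5). The combined collar height is about 104. I'll make a small correction and then hold.

>>> apply_moves --motion '[{"rx": 0,"ry": -0.1,"rz": 0,"x": 0,"y": 1.2,"z": 1.3,"gripper": 5},{"rx": 0,"ry": -0.1,"rz": 0,"x": 0,"y": 1.2,"z": 1.3,"gripper": 5},{"rx": 0,"ry": -0.1,"rz": 0,"x": 0,"y": 1.2,"z": 1.3,"gripper": 5},{"rx": 0,"ry": -0.1,"rz": 0,"x": 0,"y": 1.2,"z": 1.3,"gripper": 5},{"rx": 0,"ry": -0.1,"rz": 0,"x": 0,"y": 1.2,"z": 1.3,"gripper": 5}]'

```text
t: 8.98
tool_pos: [398.1, 104.6, 84.1]
tcp_rot: [[1.0, 0.003, 0.0], [0.003, -1.0, -0.002], [0.0, 0.002, -1.0]]
wrist_force: [0.3, -0.5, -1.4]
grip_width: 14.3
finger_force: 58.6
```

>>> apply_moves --motion '[{"rx": 0,"ry": 0,"rz": 0,"x": 0,"y": 0,"z": 0,"gripper": 5},{"rx": 0,"ry": 0,"rz": 0,"x": 0,"y": 0,"z": 0,"gripper": 5},{"rx": 0,"ry": 0,"rz": 0,"x": 0,"y": 0,"z": 0,"gripper": 5},{"rx": 0,"ry": 0,"rz": 0,"x": 0,"y": 0,"z": 0,"gripper": 5},{"rx": 0,"ry": 0,"rz": 0,"x": 0,"y": 0,"z": 0,"gripper": 5}]'

```text
t: 9.4
tool_pos: [398.1, 104.6, 84.1]
tcp_rot: [[1.0, 0.003, 0.0], [0.003, -1.0, -0.002], [0.0, 0.002, -1.0]]
wrist_force: [0.5, 0.7, -1.2]
grip_width: 14.3
finger_force: 58.6
```

>>> apply_moves --motion '[{"rx": 0,"ry": 0,"rz": 0,"x": 0,"y": 0,"z": 0,"gripper": 5},{"rx": 0,"ry": 0,"rz": 0,"x": 0,"y": 0,"z": 0,"gripper": 5},{"rx": 0,"ry": 0,"rz": 0,"x": 0,"y": 0,"z": 0,"gripper": 5},{"rx": 0,"ry": 0,"rz": 0,"x": 0,"y": 0,"z": 0,"gripper": 5},{"rx": 0,"ry": 0,"rz": 0,"x": 0,"y": 0,"z": 0,"gripper": 5}]'

```text
t: 9.82
tool_pos: [398.1, 104.6, 84.1]
tcp_rot: [[1.0, 0.003, 0.0], [0.003, -1.0, -0.002], [0.0, 0.002, -1.0]]
wrist_force: [-0.5, -0.3, -1.4]
grip_width: 14.2
finger_force: 58.6
```

>>> apply_moves --motion '[{"rx": 0,"ry": 0,"rz": 0,"x": 0,"y": 0,"z": 0,"gripper": 5},{"rx": 0,"ry": 0,"rz": 0,"x": 0,"y": 0,"z": 0,"gripper": 5},{"rx": 0,"ry": 0,"rz": 0,"x": 0,"y": 0,"z": 0,"gripper": 5},{"rx": 0,"ry": 0,"rz": 0,"x": 0,"y": 0,"z": 0,"gripper": 5},{"rx": 0,"ry": 0,"rz": 0,"x": 0,"y": 0,"z": 0,"gripper": 5}]'

```text
t: 10.23
tool_pos: [398.1, 104.6, 84.1]
tcp_rot: [[1.0, 0.003, 0.0], [0.003, -1.0, -0.001], [0.0, 0.001, -1.0]]
wrist_force: [-0.2, -0.2, -0.9]
grip_width: 13.8
finger_force: 58.6
```

>>> apply_moves --motion '[{"rx": 0,"ry": 0,"rz": 0,"x": 0.5,"y": 0,"z": -0.6,"gripper": 5},{"rx": 0,"ry": 0,"rz": 0,"x": 0.5,"y": 0,"z": -0.6,"gripper": 5},{"rx": 0,"ry": 0,"rz": 0,"x": 0.5,"y": 0,"z": -0.6,"gripper": 5},{"rx": 0,"ry": 0,"rz": 0,"x": 0.5,"y": 0,"z": -0.6,"gripper": 5},{"rx": 0,"ry": 0,"rz": 0,"x": 0.5,"y": 0,"z": -0.6,"gripper": 5}]'

```text
t: 10.65
tool_pos: [398.6, 104.6, 84.7]
tcp_rot: [[1.0, 0.003, 0.0], [0.003, -1.0, -0.002], [0.0, 0.002, -1.0]]
wrist_force: [-0.8, 0.0, -1.1]
grip_width: 13.9
finger_force: 58.6
```

>>> apply_moves --motion '[{"rx": 0,"ry": 0,"rz": 0,"x": 0,"y": 0,"z": 0,"gripper": 5},{"rx": 0,"ry": 0,"rz": 0,"x": 0,"y": 0,"z": 0,"gripper": 5},{"rx": 0,"ry": 0,"rz": 0,"x": 0,"y": 0,"z": 0,"gripper": 5},{"rx": 0,"ry": 0,"rz": 0,"x": 0,"y": 0,"z": 0,"gripper": 5},{"rx": 0,"ry": 0,"rz": 0,"x": 0,"y": 0,"z": 0,"gripper": 5}]'

```text
t: 11.07
tool_pos: [398.6, 104.6, 84.7]
tcp_rot: [[1.0, 0.003, 0.0], [0.003, -1.0, -0.001], [0.0, 0.001, -1.0]]
wrist_force: [0.4, 0.7, -0.7]
grip_width: 14.3
finger_force: 58.6
```

```bash
python3 - <<'E'
from h import *
go([397,180.5,84.7],0)
f=load('top')
# dish centroids by colour in the first top frame, for a finer centre
for n,b in(('beige',(236,240,270,272)),('mauve',(207,241,240,274))):
    x0,y0,x1,y1=b;h=cv2.cvtColor(f['img'][y0:y1,x0:x1],cv2.COLOR_RGB2HSV).astype(int)
    hh=h[...,0]; m=(h[...,1]>38)&((hh>12)&(hh<35) if n=='beige' else True)&(h[...,2]>60) if n=='beige' else (h[...,2]<175)&(h[...,2]>90)&(h[...,1]>20)
    k,l,s,c=cv2.connectedComponentsWithStats(m.astype(np.uint8));i=1+np.argmax(s[1:,4]);p=c[i]+[x0,y0]
    print(n,s[i],p.round(2),atz(f,*p,18).round(1))
E
```

```text
t 11.0667 pos [398.6 104.6  84.7] yaw 0.19 tilt [ 1.0e-04 -1.5e-03 -1.0e+00] w 14.3 F [ 0.4  0.7 -0.7] q [ 10. -10. 110.  -0.  80.  99.]
shift [ -1.4 -75.9  -0.1] rv [ 0.08 -0.01  0.19]
beige [  7   6  20  20 316] [252.27 255.27] [508.  105.1  18. ]
mauve [  5   5  21  22 348] [222.22 256.64] [506.3 181.1  18. ]
```

>>> apply_moves --motion '[{"rx": 0,"ry": 0,"rz": 0,"x": 0,"y": 0,"z": 0,"gripper": 5},{"rx": 0,"ry": 0,"rz": 0,"x": 0,"y": 0,"z": 0,"gripper": 5},{"rx": 0,"ry": 0,"rz": 0,"x": 0,"y": 0,"z": 0,"gripper": 5},{"rx": 0,"ry": 0,"rz": 0,"x": 0,"y": 0,"z": 0,"gripper": 5},{"rx": 0,"ry": 0,"rz": 0,"x": 0,"y": 0,"z": 0,"gripper": 5}]'

```text
t: 11.48
tool_pos: [398.6, 104.6, 84.7]
tcp_rot: [[1.0, 0.003, 0.0], [0.003, -1.0, -0.001], [0.0, 0.001, -1.0]]
wrist_force: [0.8, 1.3, -0.6]
grip_width: 14.4
finger_force: 58.6
```

>>> apply_moves --motion '[{"rx": 0,"ry": 0,"rz": 0,"x": 0,"y": 0,"z": 0,"gripper": 5},{"rx": 0,"ry": 0,"rz": 0,"x": 0,"y": 0,"z": 0,"gripper": 5},{"rx": 0,"ry": 0,"rz": 0,"x": 0,"y": 0,"z": 0,"gripper": 5},{"rx": 0,"ry": 0,"rz": 0,"x": 0,"y": 0,"z": 0,"gripper": 5},{"rx": 0,"ry": 0,"rz": 0,"x": 0,"y": 0,"z": 0,"gripper": 5}]'

```text
t: 11.9
tool_pos: [398.6, 104.6, 84.7]
tcp_rot: [[1.0, 0.003, 0.0], [0.003, -1.0, -0.001], [0.0, 0.001, -1.0]]
wrist_force: [-0.9, -0.1, -1.8]
grip_width: 13.9
finger_force: 58.6
```

>>> apply_moves --motion '[{"rx": 0,"ry": 0,"rz": 0,"x": 0,"y": 0,"z": 0,"gripper": 5},{"rx": 0,"ry": 0,"rz": 0,"x": 0,"y": 0,"z": 0,"gripper": 5},{"rx": 0,"ry": 0,"rz": 0,"x": 0,"y": 0,"z": 0,"gripper": 5},{"rx": 0,"ry": 0,"rz": 0,"x": 0,"y": 0,"z": 0,"gripper": 5},{"rx": 0,"ry": 0,"rz": 0,"x": 0,"y": 0,"z": 0,"gripper": 5}]'

```text
t: 12.32
tool_pos: [398.6, 104.6, 84.7]
tcp_rot: [[1.0, 0.003, 0.0], [0.003, -1.0, -0.001], [0.0, 0.001, -1.0]]
wrist_force: [0.4, -0.7, -1.3]
grip_width: 13.8
finger_force: 58.6
```

>>> apply_moves --motion '[{"rx": 0,"ry": 0,"rz": 0,"x": 0,"y": 0,"z": 0,"gripper": 5},{"rx": 0,"ry": 0,"rz": 0,"x": 0,"y": 0,"z": 0,"gripper": 5},{"rx": 0,"ry": 0,"rz": 0,"x": 0,"y": 0,"z": 0,"gripper": 5},{"rx": 0,"ry": 0,"rz": 0,"x": 0,"y": 0,"z": 0,"gripper": 5},{"rx": 0,"ry": 0,"rz": 0,"x": 0,"y": 0,"z": 0,"gripper": 5}]'

```text
t: 12.73
tool_pos: [398.6, 104.6, 84.8]
tcp_rot: [[1.0, 0.003, 0.0], [0.003, -1.0, -0.001], [0.0, 0.001, -1.0]]
wrist_force: [0.6, -0.1, -1.2]
grip_width: 14.1
finger_force: 58.6
```

>>> apply_moves --motion '[{"rx": 0,"ry": 0,"rz": 0,"x": 0,"y": 0,"z": 0,"gripper": 5},{"rx": 0,"ry": 0,"rz": 0,"x": 0,"y": 0,"z": 0,"gripper": 5},{"rx": 0,"ry": 0,"rz": 0,"x": 0,"y": 0,"z": 0,"gripper": 5},{"rx": 0,"ry": 0,"rz": 0,"x": 0,"y": 0,"z": 0,"gripper": 5},{"rx": 0,"ry": 0,"rz": 0,"x": 0,"y": 0,"z": 0,"gripper": 5}]'

```text
t: 13.15
tool_pos: [398.6, 104.6, 84.7]
tcp_rot: [[1.0, 0.003, 0.0], [0.003, -1.0, -0.001], [0.0, 0.001, -1.0]]
wrist_force: [0.1, -0.1, -0.8]
grip_width: 13.9
finger_force: 58.6
```

I held beige for over 2.4 s, level and centred within about 1 mm. Now I'll move to mauve.

>>> apply_moves --motion '[{"rx": 0,"ry": 0,"rz": 0.2,"x": 0,"y": -12,"z": 0,"gripper": 5},{"rx": 0,"ry": 0,"rz": 0.2,"x": -1,"y": -32,"z": 0,"gripper": 5},{"rx": 0,"ry": 0,"rz": 0.2,"x": -1.5,"y": -54,"z": 0,"gripper": 5},{"rx": 0,"ry": 0,"rz": 0.2,"x": -1.5,"y": -70,"z": 0,"gripper": 5},{"rx": 0,"ry": 0,"rz": 0.2,"x": -1.5,"y": -76,"z": 0,"gripper": 5}]'

```text
t: 13.57
tool_pos: [396.7, 182.2, 84.7]
tcp_rot: [[1.0, 0.001, 0.0], [0.001, -1.0, -0.001], [0.0, 0.001, -1.0]]
wrist_force: [0.2, -1.3, -1.0]
grip_width: 14.5
finger_force: 58.7
```

>>> apply_moves --motion '[{"rx": 0,"ry": 0,"rz": 0,"x": 0,"y": 0,"z": 0,"gripper": 5},{"rx": 0,"ry": 0,"rz": 0,"x": 0,"y": 0,"z": 0,"gripper": 5},{"rx": 0,"ry": 0,"rz": 0,"x": 0,"y": 0,"z": 0,"gripper": 5},{"rx": 0,"ry": 0,"rz": 0,"x": 0,"y": 0,"z": 0,"gripper": 5},{"rx": 0,"ry": 0,"rz": 0,"x": 0,"y": 0,"z": 0,"gripper": 5}]'

```text
t: 13.98
tool_pos: [397.0, 180.0, 84.7]
tcp_rot: [[1.0, -0.001, 0.0], [-0.001, -1.0, -0.002], [0.0, 0.002, -1.0]]
wrist_force: [0.0, -0.4, -0.8]
grip_width: 14.2
finger_force: 58.7
```

```bash
python3 -c "
from h import *
go([397,180.6,84.7],0)"
```

```text
t 13.9833 pos [397.  180.   84.7] yaw -0.07 tilt [ 2.0e-04 -1.6e-03 -1.0e+00] w 14.2 F [ 0.  -0.4 -0.8] q [ 20.  -6. 106.  -0.  80. 110.]
shift [ 0.  -0.6 -0. ] rv [ 0.09 -0.01 -0.07]
```

>>> apply_moves --motion '[{"rx": 0,"ry": 0,"rz": 0,"x": 0,"y": -1,"z": 0,"gripper": 5},{"rx": 0,"ry": 0,"rz": 0,"x": 0,"y": -1,"z": 0,"gripper": 5},{"rx": 0,"ry": 0,"rz": 0,"x": 0,"y": -1,"z": 0,"gripper": 5},{"rx": 0,"ry": 0,"rz": 0,"x": 0,"y": -1,"z": 0,"gripper": 5},{"rx": 0,"ry": 0,"rz": 0,"x": 0,"y": -1,"z": 0,"gripper": 5}]'

```text
t: 14.4
tool_pos: [396.9, 181.6, 84.6]
tcp_rot: [[1.0, -0.0, 0.0], [-0.0, -1.0, -0.001], [0.0, 0.001, -1.0]]
wrist_force: [-0.3, -0.2, -1.2]
grip_width: 14.0
finger_force: 58.7
```

>>> apply_moves --motion '[{"rx": 0,"ry": 0,"rz": 0,"x": 0,"y": 0,"z": 0,"gripper": 5},{"rx": 0,"ry": 0,"rz": 0,"x": 0,"y": 0,"z": 0,"gripper": 5},{"rx": 0,"ry": 0,"rz": 0,"x": 0,"y": 0,"z": 0,"gripper": 5},{"rx": 0,"ry": 0,"rz": 0,"x": 0,"y": 0,"z": 0,"gripper": 5},{"rx": 0,"ry": 0,"rz": 0,"x": 0,"y": 0,"z": 0,"gripper": 5}]'

```text
t: 14.82
tool_pos: [396.9, 181.6, 84.6]
tcp_rot: [[1.0, -0.0, 0.0], [-0.0, -1.0, -0.001], [0.0, 0.001, -1.0]]
wrist_force: [-0.1, -0.4, -0.5]
grip_width: 14.3
finger_force: 58.7
```

>>> apply_moves --motion '[{"rx": 0,"ry": 0,"rz": 0,"x": 0,"y": 0,"z": 0,"gripper": 5},{"rx": 0,"ry": 0,"rz": 0,"x": 0,"y": 0,"z": 0,"gripper": 5},{"rx": 0,"ry": 0,"rz": 0,"x": 0,"y": 0,"z": 0,"gripper": 5},{"rx": 0,"ry": 0,"rz": 0,"x": 0,"y": 0,"z": 0,"gripper": 5},{"rx": 0,"ry": 0,"rz": 0,"x": 0,"y": 0,"z": 0,"gripper": 5}]'

```text
t: 15.23
tool_pos: [396.9, 181.6, 84.6]
tcp_rot: [[1.0, -0.0, 0.0], [-0.0, -1.0, -0.002], [0.0, 0.002, -1.0]]
wrist_force: [-0.5, 0.3, -1.1]
grip_width: 14.1
finger_force: 58.7
```

>>> apply_moves --motion '[{"rx": 0,"ry": 0,"rz": 0,"x": 0,"y": 0,"z": 0,"gripper": 5},{"rx": 0,"ry": 0,"rz": 0,"x": 0,"y": 0,"z": 0,"gripper": 5},{"rx": 0,"ry": 0,"rz": 0,"x": 0,"y": 0,"z": 0,"gripper": 5},{"rx": 0,"ry": 0,"rz": 0,"x": 0,"y": 0,"z": 0,"gripper": 5},{"rx": 0,"ry": 0,"rz": 0,"x": 0,"y": 0,"z": 0,"gripper": 5}]'

```text
t: 15.65
tool_pos: [396.9, 181.6, 84.6]
tcp_rot: [[1.0, -0.0, 0.0], [-0.0, -1.0, -0.001], [0.0, 0.001, -1.0]]
wrist_force: [1.0, 1.0, -1.1]
grip_width: 13.8
finger_force: 58.7
```

>>> apply_moves --motion '[{"rx": 0,"ry": 0,"rz": 0,"x": 0,"y": 0,"z": 0,"gripper": 5},{"rx": 0,"ry": 0,"rz": 0,"x": 0,"y": 0,"z": 0,"gripper": 5},{"rx": 0,"ry": 0,"rz": 0,"x": 0,"y": 0,"z": 0,"gripper": 5},{"rx": 0,"ry": 0,"rz": 0,"x": 0,"y": 0,"z": 0,"gripper": 5},{"rx": 0,"ry": 0,"rz": 0,"x": 0,"y": 0,"z": 0,"gripper": 5}]'

```text
t: 16.07
tool_pos: [396.9, 181.6, 84.6]
tcp_rot: [[1.0, -0.0, 0.0], [-0.0, -1.0, -0.001], [0.0, 0.001, -1.0]]
wrist_force: [0.3, -0.2, -0.9]
grip_width: 14.0
finger_force: 58.7
```

>>> apply_moves --motion '[{"rx": 0,"ry": 0,"rz": 0,"x": 0,"y": 0,"z": 0,"gripper": 5},{"rx": 0,"ry": 0,"rz": 0,"x": 0,"y": 0,"z": 0,"gripper": 5},{"rx": 0,"ry": 0,"rz": 0,"x": 0,"y": 0,"z": 0,"gripper": 5},{"rx": 0,"ry": 0,"rz": 0,"x": 0,"y": 0,"z": 0,"gripper": 5},{"rx": 0,"ry": 0,"rz": 0,"x": 0,"y": 0,"z": 0,"gripper": 5}]'

```text
t: 16.48
tool_pos: [396.9, 181.6, 84.6]
tcp_rot: [[1.0, -0.0, 0.0], [-0.0, -1.0, -0.001], [0.0, 0.001, -1.0]]
wrist_force: [0.0, 1.2, -0.4]
grip_width: 14.2
finger_force: 58.7
```

>>> apply_moves --motion '[{"rx": 0,"ry": 0,"rz": 0,"x": 0,"y": 0,"z": 0,"gripper": 5},{"rx": 0,"ry": 0,"rz": 0,"x": 0,"y": 0,"z": 0,"gripper": 5},{"rx": 0,"ry": 0,"rz": 0,"x": 0,"y": 0,"z": 0,"gripper": 5},{"rx": 0,"ry": 0,"rz": 0,"x": 0,"y": 0,"z": 0,"gripper": 5},{"rx": 0,"ry": 0,"rz": 0,"x": 0,"y": 0,"z": 0,"gripper": 5}]'

```text
t: 16.9
tool_pos: [396.9, 181.6, 84.6]
tcp_rot: [[1.0, -0.0, 0.0], [-0.0, -1.0, -0.001], [0.0, 0.001, -1.0]]
wrist_force: [-0.4, -0.3, -1.4]
grip_width: 14.0
finger_force: 58.7
```

```bash
python3 -c "
from h import *
go([397,180.9,84.7],0)
print(red(cam('scene'),(235,260,275,300)))
print(hand_in())"
```

```text
t 16.9 pos [396.9 181.6  84.6] yaw -0.01 tilt [ 1.0e-04 -1.5e-03 -1.0e+00] w 14.0 F [-0.4 -0.3 -1.4] q [ 20.  -6. 106.  -0.  80. 110.]
shift [ 0.1  0.7 -0.1] rv [ 0.08 -0.01 -0.01]
[([17, 22, 7, 7, 32], [255.59, 285.06])]
the job is handed in; nothing more can be done
None
```

I held the loupe level and still for about 2.5 s over the beige dish, then over the mauve dish, where it still is, and handed the job in at 16.9 s; by my measurements the lens was within about 1 mm of each dish's centre, and its height, about 104 mm, is within about 2 mm of the collar's middle.

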